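Wet the spreader in the pot and level the clay blocks

ROBOT

A 7-joint arm with a two-finger parallel gripper is mounted at the origin on the work surface. World frame = base frame: x ahead of the robot, y to its left, z up, the work surface at z = 0. Lengths are in m, angles in rad, forces in N, time in s.
With the tool pointing down it reaches from about 0.425 to 0.975 m from the base axis. Payload 16.7 kg.
Tool frame: the origin (TCP) lies at the very end of the fingers, on their centre line; the grasp point (between the pads) lies arm.grasp_offset behind it (arm.grasp_offset is the distance from the TCP to the grasp point, in m); z points along the fingers, y is the line along which they close (so a half turn about z gives the same grasp; the last joint's range is limited). The gripper opens to 85 mm and grips with 20 to 120 N. Pads are 22 mm wide; open, the fingers measure 114 mm over their backs; the gripper's body (76 mm by 85 mm) begins 54 mm behind the grasp point. The pads swing forward as they close: fully open they stand 13 mm farther back than shut.
Start: joints at [-1.429, 0.426, 0.074, 1.606, -0.034, 1.111, -0.067], TCP at [0.194, 0.647, 0.231] pointing down, gripper open.
Joint ranges: [-2.85, 2.85], [-0.5, 2.14], [-1.23, 1.37], [0.21, 2.46], [-1.02, 4.16], [0.16, 2.05], [-2.73, 2.73]. Speed limits (rad/s): [1.89, 1.89, 2.39, 2.39, 3.01, 3.01, 3.01].

INTERFACE

Orientations are given as a rotation vector (axis times angle).
In Python, from workcell import arm, imaging gives the robot as it stands. The module is installed in compiled form; this text tells all that it offers.
- The arm moves only by the tool drive_tool, never from a script. Its argument "rows" is a list of rows, each a list of 5 numbers: the shift along the world's x, y, z in m, then the turn about the world's z in rad, then the opening, from 0 (shut) to 1 (fully open). A call has 1 to 12 rows; each row is the pose to reach, as a shift and turn from the pose commanded when the call began; what a row does not reach only later rows make up. A row lasts 1/10 s, in which the tool goes at most 50 mm and 8.59 degrees, less where a joint would pass 70% of its speed; a pose out of reach is approached as far as the arm can. A call with a gripper value outside its range is refused whole. The fingers move at their own pace and stop on an object; the grip force is fixed at half the most. Time passes only in rows, so rows that repeat a pose let the fingers close. It gives the time, the measured TCP pose, the force, the opening and the grip force at its end, in the units of the state.
- arm.get_state(): the state, without advancing time (a new reading comes with each control period).
- imaging.snapshot(name): name is "scene" or "top" or "wrist"; returns a dict with "img" (480x640x3 uint8, blue, green, red), "range_z" (480x640 float32, m along the optical axis (not along the pixel's ray), 0 where there is no reading), "fov_y" (degrees; the focal length in pixels is half the picture's height over the tangent of half this angle, whatever the lens; pixels are square), "cx", "cy" (the principal point, pixels), "cam_to_world" (4x4, takes a point from camera to world coordinates). Camera axes: x right, y down, z forward; pixel columns grow to the right and rows downward; lengths in m; the calibration is good to about 2 mm. A picture is of the moment at which its call begins.
- arm.job_done(): hands the job in; it is judged then, once.
The state is a dict: "time_s": time; "q": joint angles; "qvel": joint speeds; "tau": joint torques, N m; "eef_pos": TCP position; "ee_rot": TCP orientation; "wrist_force": force on the tool from outside, world axes, zero at the start; "ft_torque": the same for the moment, N m; "opening": finger opening in m; "gripper_force": force on a finger pad.
Only numpy, scipy, OpenCV 4.12 (cv2) and the standard library are available. Lean on these libraries where they do the work, as an engineer would, in place of code of your own. Each camera call takes 0.05 s, during which the arm holds its last target. There are 200 camera calls.

TASK

Pick up the steel-footed spreader, dip its foot into the small open pot and press it gently onto the sprung wetting plate inside (the height of the plate is not known beforehand: feel for it), then lift it out. Then use the spreader's foot, never the fingers, to spread the heap of clay blocks in the wooden tray into a single layer, no block resting on another and at least one block in each quarter of the tray's length. Finally stand the spreader upright back on its cork coaster, let go, and leave everything else on the bench undisturbed.

Things in the scene. Friction and masses are not known exactly. Their poses are not given: they have to be found in the camera images.
- spreader: loose hand tool, 0.2 kg, standing upright: steel foot 36 (its x) x 18 (its y) mm, 26 mm high; round steel stem of 14 mm; square wooden handle 24 x 24 mm from 56 to 124 mm above the underside. Origin: centre of the foot's underside, z up the handle. Grip the handle about 98 mm up
- coaster: fixed square cork coaster 90 x 90 mm, 6 mm thick, on which the spreader stands at the start. Origin: centre of its underside, on the bench
- pot: fixed white open pot, round, outer diameter 68 mm, inner diameter 62 mm, rim 62 mm above the bench. Inside is a level round steel plate that fills the pot; its height when untouched is between 24 and 46 mm above the bench and changes from run to run. It is sprung: it gives about 1 mm per newton, for at most 8 mm, then is solid. Origin: centre of the pot's underside on the bench, z up
- tray: fixed open wooden tray, inside 116 (its x) x 216 (its y, its length) mm; inner floor 8 mm and rim 26 mm above the bench; walls 12 mm thick. Origin: centre of its underside; each quarter of the length is 54 mm
- block0_c (a point): centre of one of five loose clay blocks 24 x 24 x 18 mm high, 23 g; four stand 2 x 2 on the tray floor and one lies on top of them at the start. Its z is 9 mm above the block's underside
- block1_c (a point): centre of one of five loose clay blocks 24 x 24 x 18 mm high, 23 g; four stand 2 x 2 on the tray floor and one lies on top of them at the start. Its z is 9 mm above the block's underside
- block2_c (a point): centre of one of five loose clay blocks 24 x 24 x 18 mm high, 23 g; four stand 2 x 2 on the tray floor and one lies on top of them at the start. Its z is 9 mm above the block's underside
- block3_c (a point): centre of one of five loose clay blocks 24 x 24 x 18 mm high, 23 g; four stand 2 x 2 on the tray floor and one lies on top of them at the start. Its z is 9 mm above the block's underside
- block4_c (a point): centre of one of five loose clay blocks 24 x 24 x 18 mm high, 23 g; four stand 2 x 2 on the tray floor and one lies on top of them at the start. Its z is 9 mm above the block's underside
- tape: bystander: roll of tape lying flat, 66 mm across, 24 mm high; origin at its underside
- mug: bystander: white mug, 72 mm across, 75 mm high, handle at its +y; origin at its underside
- jar: bystander: closed glass jar, 56 mm across, 62 mm high; origin at its underside
- stamp: bystander: turned wooden round stamp, 40 mm foot, 72 mm high; origin at its underside
- brush: bystander: paint brush lying on the bench, 190 mm long along its x; origin at its underside
- case: bystander: open black case 70 x 110 mm, 30 mm high; origin at its underside
There are look-alikes about, which are no part of the job. Leave any purple look-alike of the spreader alone.

How it is judged:
On the way, in this order (a step that is already met when the one before it is completed fails the run):
1. the spreader's foot is inside the pot, below the rim, and presses on the plate with more than 2 N for 0.2 s (contact force between spreader and pot above 2 N and z of spreader in the frame of pot below 0.052 m and horizontal distance between spreader and pot below 0.025 m and angle between spreader's own z axis and vertical below 0.4 rad), for 0.2 s.
2. the foot is lifted out, above the pot's rim (z of spreader in the frame of pot above 0.065 m), for 0.1 s.
3. all five blocks lie in the tray in a single layer, at least one in each quarter of its length (z of each of block0_c, block1_c, block2_c, block3_c, block4_c in the frame of tray below 0.0245 m and x of block0_c in the frame of tray between -0.058 and 0.058 m and y of block0_c in the frame of tray between -0.108 and 0.108 m and x of block1_c in the frame of tray between -0.058 and 0.058 m and y of block1_c in the frame of tray between -0.108 and 0.108 m and x of block2_c in the frame of tray between -0.058 and 0.058 m and y of block2_c in the frame of tray between -0.108 and 0.108 m and x of block3_c in the frame of tray between -0.058 and 0.058 m and y of block3_c in the frame of tray between -0.108 and 0.108 m and x of block4_c in the frame of tray between -0.058 and 0.058 m and y of block4_c in the frame of tray between -0.108 and 0.108 m and (y of block0_c in the frame of tray between -0.108 and -0.05 m or y of block1_c in the frame of tray between -0.108 and -0.05 m or y of block2_c in the frame of tray between -0.108 and -0.05 m or y of block3_c in the frame of tray between -0.108 and -0.05 m or y of block4_c in the frame of tray between -0.108 and -0.05 m) and (y of block0_c in the frame of tray between -0.058 and 0.004 m or y of block1_c in the frame of tray between -0.058 and 0.004 m or y of block2_c in the frame of tray between -0.058 and 0.004 m or y of block3_c in the frame of tray between -0.058 and 0.004 m or y of block4_c in the frame of tray between -0.058 and 0.004 m) and (y of block0_c in the frame of tray between -0.004 and 0.058 m or y of block1_c in the frame of tray between -0.004 and 0.058 m or y of block2_c in the frame of tray between -0.004 and 0.058 m or y of block3_c in the frame of tray between -0.004 and 0.058 m or y of block4_c in the frame of tray between -0.004 and 0.058 m) and (y of block0_c in the frame of tray between 0.05 and 0.108 m or y of block1_c in the frame of tray between 0.05 and 0.108 m or y of block2_c in the frame of tray between 0.05 and 0.108 m or y of block3_c in the frame of tray between 0.05 and 0.108 m or y of block4_c in the frame of tray between 0.05 and 0.108 m)), for 0.3 s.
At the end, for the whole second after the job is handed in: All blocks lie in the tray in one layer (centres under 24.5 mm above the bench), at least one in each quarter of its length (8 mm overlap of quarters allowed); the spreader stands upright (0.1 rad), still and released on the coaster, within 35 mm of its centre (all of step 3 and horizontal distance between spreader and coaster below 0.035 m and angle between spreader's own z axis and vertical below 0.1 rad and height (world z) of spreader between 0.003 and 0.01 m and linear speed of spreader below 0.02 m/s and contact force between the fingers and spreader below 0.1 N); the robot touches nothing.
It fails at once if the spreader is pressed on the plate in the pot with more than 20 N (contact force between spreader and pot above 20 N).
It fails at once if the fingers touch a block (contact force between the fingers and block0 above 0.3 N or contact force between the fingers and block1 above 0.3 N or contact force between the fingers and block2 above 0.3 N or contact force between the fingers and block3 above 0.3 N or contact force between the fingers and block4 above 0.3 N).
It fails at once if a bystander is moved by more than 30 mm (distance of any of tape, mug, jar, stamp, brush, case from where it was at the start of the episode above 0.03 m).
It fails at once if a bystander is knocked over (angle between any of tape, mug, jar, stamp, brush, case's own z axis and vertical above 0.5 rad).
It also fails if it takes over 67 s, if anything falls off the work surface, if the arm or the gripper's body presses on something with over 40 N, if the wrist force passes 120 N, or if a joint passes its speed limit or range.

## Working session

There is one attempt and no reset: what is moved stays moved. The work goes in short steps, Python scripts to look and compute and a tool call to move; the robot and the scene stay as the last step left them, time stands still between calls to the robot, and variables do not carry over. Pictures are saved under pics/ and viewed, at most 10 in all, crops included, and the job is handed in when it is done.

Besides the shell and the picture viewer there is one more tool, called as a command line: name --pt "numbers of a row" for each row, then --argument value for the rest. drive_tool: Moves the arm, as the interface text tells. Its arguments: {"type":"object","properties":{"rows":{"type":"array","items":{"type":"array","items":{"type":"number"}}}},"required":["rows"]}

```bash
mkdir -p pics; cat > h.py <<'E'
import numpy as np, cv2
from workcell import arm, imaging
def snap(name,save=None):
    s=imaging.snapshot(name)
    if save: cv2.imwrite('pics/%s.png'%save,s['img'])
    np.savez('%s.npz'%(save or 'last'),**{k:np.asarray(v) for k,v in s.items()})
    return s
def world(s):
    f=240/np.tan(np.radians(float(s['fov_y']))/2); v,u=np.mgrid[:480,:640]; z=s['range_z']
    P=np.stack([(u-float(s['cx']))/f*z,(v-float(s['cy']))/f*z,z,np.ones_like(z)],-1)
    return (P@np.asarray(s['cam_to_world']).T)[...,:3]
E
python3 - <<'E'
from h import *
s=snap('top','top0');t=snap('scene','scene0')
st=arm.get_state();print(arm.grasp_offset,{k:np.round(v,3).tolist() for k,v in st.items()})
print(s['cam_to_world'],s['fov_y'])
E
```

```text
0.0187 {'time_s': 0.1, 'q': [-1.429, 0.427, 0.074, 1.607, -0.034, 1.111, -0.067], 'qvel': [-0.0, -0.001, -0.002, 0.0, -0.001, -0.001, -0.0], 'tau': [0.008, -95.153, 3.771, -46.439, 0.019, 0.007, -0.0], 'eef_pos': [0.193, 0.646, 0.231], 'ee_rot': [-0.455, -3.108, 0.002], 'wrist_force': [-0.077, 0.432, 1.146], 'ft_torque': [0.024, -0.021, 0.035], 'gripper_force': 0.0, 'opening': 0.085}
[[ 0.0152662  -0.99587583  0.08943305  0.46183092]
 [-0.99965904 -0.01330662  0.02246651 -0.06662472]
 [-0.02118381 -0.08974554 -0.99573942  0.85844449]
 [ 0.          0.          0.          1.        ]] 57.45530899618182
```

View pics/top0.png

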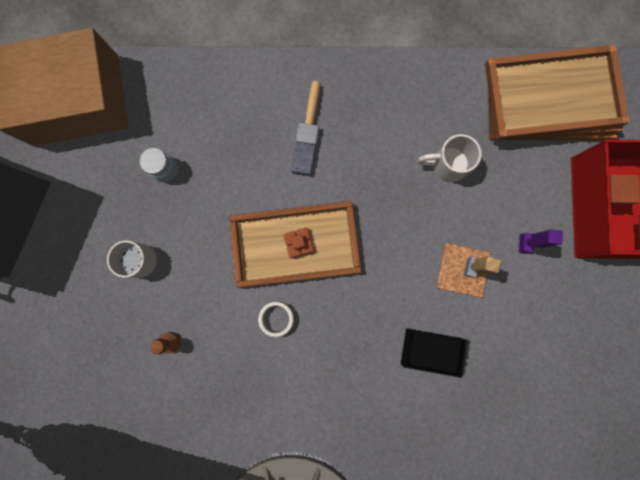

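View pics/scene0.png

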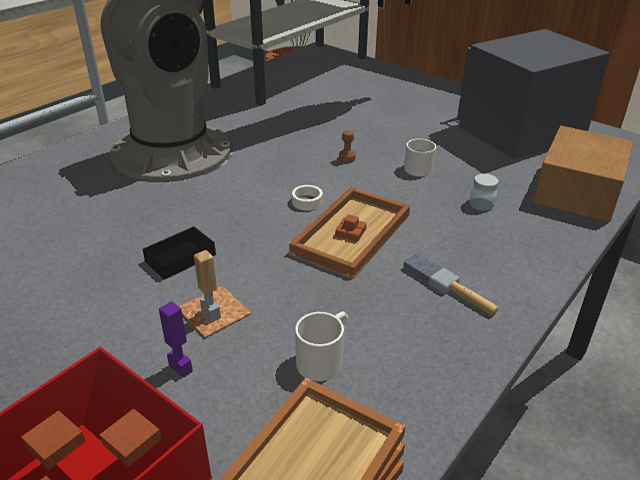

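Candidates in the top view:
- **Spreader:** wooden handle on the cork coaster at (483,266). The purple look-alike is at (541,240), and a flat brush lies at (306,130).
- **Pot:** open, without a handle, at (131,260). The mug with a handle is at (459,158).
- **Tray:** the one with the heap at (296,244). There is an empty stack at (558,92).

My picks are the first item in each line. Next I'll measure them and check a close crop.

```bash
python3 - <<'E'
from h import *
s=dict(np.load('top0.npz')); W=world(s); img=s['img'].astype(int)
def box(u0,u1,v0,v1,zl,zh,n):
    P=W[v0:v1,u0:u1].reshape(-1,3); g=s['range_z'][v0:v1,u0:u1].ravel()>0
    P=P[g&(P[:,2]>zl)&(P[:,2]<zh)]
    r=cv2.minAreaRect((P[:,:2]*1000).astype(np.float32)); print(n,len(P),'mean',P.mean(0).round(4),'rect',np.round(r[0],1),np.round(r[1],1),round(r[2],1),'z',np.percentile(P[:,2],[5,50,95]).round(4)); return P
box(225,365,195,290,.02,.032,'tray rim')
box(280,318,222,264,.022,.030,'blocks low')
box(280,318,222,264,.037,.055,'block top')
box(465,505,250,285,.118,.135,'handle top')
box(465,505,250,285,.02,.03,'foot top')
box(435,495,240,300,.003,.012,'coaster')
P=box(100,160,235,285,.055,.07,'pot rim')
A=np.c_[P[:,:2],np.ones(len(P))]; 
print('circle',cv2.minEnclosingCircle((P[:,:2]*1000).astype(np.float32)))
box(115,140,245,275,.02,.05,'plate')
box(420,485,130,185,.06,.09,'mug');box(515,570,225,260,.1,.135,'purple');box(395,470,325,380,.02,.04,'case');box(250,300,300,340,.015,.03,'tape');box(150,182,330,357,.05,.08,'stamp')
box(140,180,145,185,.05,.07,'jar')
im=s['img']
a=cv2.resize(im[230:310,425:575],(750,400),interpolation=cv2.INTER_CUBIC)
b=cv2.resize(im[195:295,225:365],(420,200*3//2),interpolation=cv2.INTER_CUBIC)[:200]
cv2.imwrite('pics/c1.png',np.vstack([a,cv2.copyMakeBorder(b,0,0,0,330,0)]))
E
```

```text
tray rim 2818 mean [0.5366 0.0018 0.025 ] rect [536.9   3.1] [140.6 240.3] 7.8 z [0.0223 0.025  0.0276]
blocks low 437 mean [ 0.5384 -0.0056  0.0252] rect [539.1  -4.9] [49.  48.6] 16.2 z [0.0227 0.0253 0.0276]
block top 162 mean [ 0.5388 -0.0053  0.043 ] rect [539.1  -5.1] [24.2 23.7] 15.9 z [0.0401 0.0429 0.0456]
handle top 236 mean [ 0.4973 -0.3342  0.1279] rect [ 497.6 -335.2] [24.5 23.9] 75.0 z [0.1207 0.1285 0.1306]
foot top 55 mean [ 0.4965 -0.3295  0.0269] rect [ 497.8 -333.4] [14.4 36.1] 75.6 z [0.0211 0.028  0.0299]
coaster 1647 mean [ 0.4897 -0.3185  0.0054] rect [ 490.7 -326.1] [100.1 113.4] 84.8 z [0.0034 0.0054 0.0077]
pot rim 276 mean [0.5016 0.3113 0.0601] rect [501.5 310.5] [65.  67.4] 1.4 z [0.0559 0.0604 0.0631]
circle ((501.45635986328125, 310.5102844238281), 34.284141540527344)
plate 673 mean [0.5014 0.3193 0.0339] rect [499.5 317.8] [60.6 49.5] 10.6 z [0.0305 0.0335 0.0403]
mug 546 mean [ 0.7016 -0.2958  0.0694] rect [ 706.  -294.5] [89.4 71.8] 60.1 z [0.0613 0.0714 0.0754]
purple 295 mean [ 0.5445 -0.4388  0.1186] rect [ 544.9 -441.5] [24.1 23.7] 88.4 z [0.1036 0.1217 0.1245]
case 543 mean [ 0.3341 -0.2642  0.0279] rect [ 335.6 -262.8] [111.5  70.7] 81.1 z [0.0217 0.0285 0.0313]
tape 390 mean [0.3929 0.0352 0.0228] rect [392.7  35.2] [63.9 64.8] 1.8 z [0.0183 0.023  0.0255]
stamp 222 mean [0.3454 0.2383 0.0672] rect [344.4 239.8] [27.2 25.3] 1.3 z [0.0582 0.0686 0.0722]
jar 584 mean [0.6852 0.2671 0.0605] rect [686.1 268.2] [48.6 47.7] 1.8 z [0.0536 0.061  0.0633]
```

View pics/c1.png

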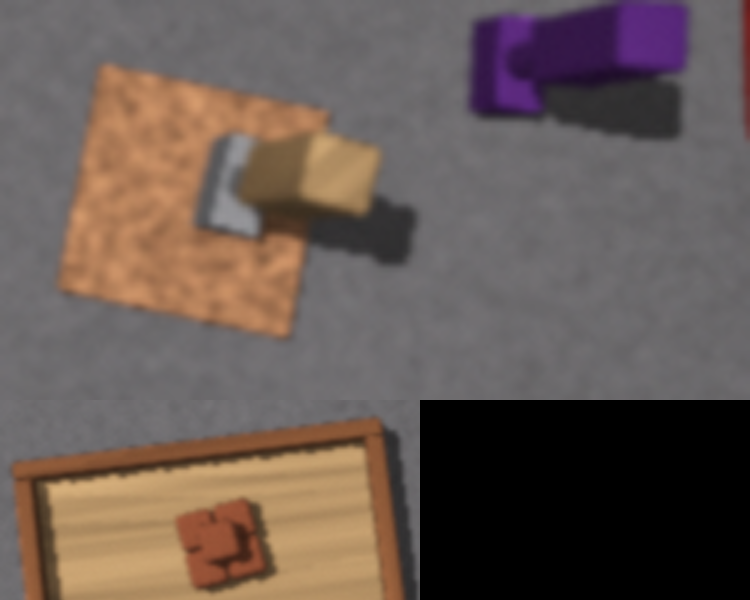

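Crop check: the wooden-handled tool at crop (340,170) has a grey foot and stands on the cork. The purple one at (580,60) stands off it, so I leave that alone. The sizes match: handle 24×24 mm with its top at 0.129 m, tray 140×240 mm, pot 68 mm. Moving now.

drive_tool --pt "0.306 -0.347 0 0 1" --pt "0.306 -0.347 0 0 1" --pt "0.306 -0.347 0 0 1" --pt "0.306 -0.347 0 0 1" --pt "0.306 -0.347 0 0 1" --pt "0.306 -0.347 0 0 1" --pt "0.306 -0.347 0 0 1" --pt "0.306 -0.347 0 0 1" --pt "0.306 -0.347 0 0 1" --pt "0.306 -0.347 0 0 1"

```text
time_s: 1.1
eef_pos: [0.5029, 0.2943, 0.2314]
ee_rot: [0.465, 3.106, -0.002]
wrist_force: [-0.6, -0.2, 0.5]
opening: 0.0854
gripper_force: 0.0
```

```bash
python3 - <<'E'
from h import *
s=dict(np.load('top0.npz'));M=s['cam_to_world'];f=240/np.tan(np.radians(float(s['fov_y']))/2)
def ray(u,v,z):
    d=M[:3,:3]@[(u-s['cx'])/f,(v-s['cy'])/f,1];return M[:3,3]+d*(z-M[2,3])/d[2]
c=np.array([ray(*p,.006) for p in [(445,243),(490.6,252),(483,297.6),(437,288.4)]]);print(c.mean(0),np.linalg.norm(np.diff(c,axis=0),axis=1))
print(arm.get_state()['q'])
E
```

```text
[ 0.49074218 -0.32614569  0.006     ] [0.08908031 0.08939846 0.08910629]
[-0.85547962  0.27939275  0.26071546  1.82978835 -0.08020719  1.04283732
  0.70939797]
```

drive_tool --pt "0 -0.5 0 0.035 1" --pt "0 -0.5 0 0.035 1" --pt "0 -0.5 0 0.035 1" --pt "0 -0.5 0 0.035 1" --pt "0 -0.5 0 0.035 1" --pt "0 -0.5 0 0.035 1" --pt "0 -0.5 0 0.035 1" --pt "0 -0.5 0 0.035 1" --pt "0 -0.5 0 0.035 1" --pt "0 -0.5 0 0.035 1" --pt "-0.002 -0.55 0 0.035 1" --pt "-0.002 -0.55 0 0.035 1"

```text
time_s: 2.3
eef_pos: [0.4958, -0.2569, 0.2314]
ee_rot: [0.413, 3.114, -0.004]
wrist_force: [0.2, 0.1, 0.1]
opening: 0.0857
gripper_force: 0.0
```

drive_tool --pt "0 -0.045 0 0 1" --pt "0 -0.085 0 0 1" --pt "0 -0.085 -0.04 0 1" --pt "0 -0.085 -0.04 0 1"

```text
time_s: 2.7
eef_pos: [0.4954, -0.3347, 0.1874]
ee_rot: [-0.402, -3.11, -0.002]
wrist_force: [-0.2, 1.7, -0.4]
opening: 0.0857
gripper_force: 0.0
```

```bash
python3 - <<'E'
from h import *
from scipy.spatial.transform import Rotation as R
st=arm.get_state();m=R.from_rotvec(st['ee_rot']).as_matrix();print(st['eef_pos'],np.degrees(np.arctan2(m[1,1],m[0,1])),m[:,2],st['q'])
s=snap('wrist','w1');W=world(s);P=W.reshape(-1,3);P=P[(P[:,2]>.115)&(P[:,2]<.135)&(np.hypot(P[:,0]-.498,P[:,1]+.334)<.03)]
print(len(P));
if len(P)>10: print(P.mean(0),cv2.minAreaRect((P[:,:2]*1000).astype(np.float32)))
E
```

```text
[ 0.49544984 -0.33466807  0.18740495] 75.26075265396796 [-0.00591113  0.00216797 -0.99998018] [ 0.02867929  0.39341412  0.58711538  1.84932204 -0.2566007   0.98132072
  2.03945438]
1843
[ 0.49605238 -0.33412187  0.12779334] ((498.1868896484375, -334.71075439453125), (23.92387580871582, 24.21216583251953), 74.55711364746094)
```

drive_tool --pt "0 0 -0.03 0 1" --pt "0 0 -0.06 0 1" --pt "0 0 -0.09 0 1" --pt "0 0 -0.1055 0 1" --pt "0 0 -0.1055 0 1" --pt "0 0 -0.1055 0 1"

```text
time_s: 3.35
eef_pos: [0.4983, -0.3355, 0.0872]
ee_rot: [0.4, 3.115, -0.0]
wrist_force: [-0.7, -0.1, -0.5]
opening: 0.0857
gripper_force: 0.0
```

drive_tool --pt "0 0 0 0 0.3" --pt "0 0 0 0 0.2" --pt "0 0 0 0 0.1" --pt "0 0 0 0 0" --pt "0 0 0 0 0" --pt "0 0 0 0 0" --pt "0 0 0 0 0" --pt "0 0 0 0 0"

```text
time_s: 4.15
eef_pos: [0.4977, -0.3355, 0.0863]
ee_rot: [0.401, 3.115, -0.0]
wrist_force: [-0.2, 0.8, 5.7]
opening: 0.0233
gripper_force: 58.9
```

drive_tool --pt "0 0 0.02 0 0" --pt "0 0 0.05 0 0" --pt "0 0 0.09 0 0" --pt "0 0.04 0.09 0 0" --pt "0 0.09 0.09 0 0" --pt "0 0.14 0.09 0 0" --pt "0 0.19 0.09 0 0" --pt "0 0.24 0.09 0 0" --pt "0 0.29 0.09 0 0" --pt "0 0.34 0.09 0 0" --pt "0 0.38 0.09 0 0" --pt "0 0.4 0.09 0 0"

```text
time_s: 5.35
eef_pos: [0.497, 0.0685, 0.1758]
ee_rot: [-0.395, -3.116, -0.001]
wrist_force: [-0.4, -0.2, -2.1]
opening: 0.0231
gripper_force: 59.7
```

drive_tool --pt "0 0.045 0 0 0" --pt "0 0.09 0 0 0" --pt "0 0.135 0 0 0" --pt "0 0.18 0 0 0" --pt "0.002 0.22 0 0 0" --pt "0.0035 0.2455 0 0 0" --pt "0.0035 0.2455 0 0 0" --pt "0.0035 0.2455 0 0 0" --pt "0.0035 0.2455 0 0 0"

```text
time_s: 6.25
eef_pos: [0.5012, 0.3088, 0.1757]
ee_rot: [-0.403, -3.116, 0.001]
wrist_force: [0.2, -0.8, -1.1]
opening: 0.0235
gripper_force: 59.8
```

```bash
python3 - <<'E'
from h import *
for i in range(4):
    s=snap('top','p0')
    st=arm.get_state();print(np.round(st['eef_pos'],4),np.round(st['wrist_force'],2))
W=world(s).reshape(-1,3);P=W[(np.hypot(W[:,0]-.5015,W[:,1]-.3105)<.05)]
for a,b in [(.05,.07),(.02,.045),(.09,.12)]:
    Q=P[(P[:,2]>a)&(P[:,2]<b)];print(len(Q),Q.mean(0),np.median(Q,0))
E
```

```text
[0.5012 0.3088 0.1759] [ 1.77  0.48 -0.84]
[0.5013 0.3089 0.1759] [ 0.11 -0.22 -2.41]
[0.5013 0.3091 0.1759] [ 0.4   0.47 -2.43]
[0.5012 0.3093 0.176 ] [-0.61  0.6  -2.47]
254 [0.50030281 0.29912512 0.05877664] [0.4989923  0.29200181 0.05989844]
732 [0.50063429 0.30698631 0.0333123 ] [0.49991905 0.30942664 0.0334169 ]
176 [0.50010042 0.30123936 0.110068  ] [0.50002706 0.30060714 0.11047313]
```

drive_tool --pt "0 0 -0.015 0 0" --pt "0 0 -0.03 0 0" --pt "0 0 -0.042 0 0" --pt "0 0 -0.05 0 0" --pt "0 0 -0.053 0 0" --pt "0 0 -0.055 0 0" --pt "0 0 -0.057 0 0" --pt "0 0 -0.059 0 0" --pt "0 0 -0.061 0 0" --pt "0 0 -0.061 0 0"

```text
time_s: 7.45
eef_pos: [0.501, 0.3101, 0.1147]
ee_rot: [-0.401, -3.116, 0.0]
wrist_force: [-0.2, 0.6, -2.0]
opening: 0.0233
gripper_force: 59.9
```

drive_tool --pt "0 0 -0.001 0 0" --pt "0 0 -0.002 0 0" --pt "0 0 -0.003 0 0" --pt "0 0 -0.003 0 0"

```text
time_s: 7.85
eef_pos: [0.5011, 0.3102, 0.1118]
ee_rot: [0.401, 3.116, 0.0]
wrist_force: [0.0, -0.5, 0.9]
opening: 0.0234
gripper_force: 60.2
```

drive_tool --pt "0 0 -0.001 0 0" --pt "0 0 -0.002 0 0" --pt "0 0 -0.003 0 0" --pt "0 0 -0.003 0 0" --pt "0 0 -0.003 0 0"

```text
time_s: 8.35
eef_pos: [0.5012, 0.3102, 0.1089]
ee_rot: [0.401, 3.116, 0.0]
wrist_force: [-0.8, -0.0, 2.6]
opening: 0.0234
gripper_force: 60.5
```

```bash
python3 - <<'E'
from h import *
for i in range(4):
    s=snap('top','p1')
    st=arm.get_state();print(np.round(st['eef_pos'],4),np.round(st['wrist_force'],2))
E
```

```text
[0.5011 0.3102 0.1089] [0.62 0.16 3.06]
[0.5011 0.3102 0.1089] [-0.16 -0.5   2.68]
[0.5011 0.3102 0.1089] [ 0.08 -0.49  2.34]
[0.5012 0.3102 0.1089] [0.22 0.27 2.18]
```

drive_tool --pt "0 0 0.02 0 0" --pt "0 0 0.045 0 0" --pt "0 0 0.07 0 0" --pt "0 0 0.07 0 0" --pt "0.005 -0.045 0.07 0.1 0" --pt "0.01 -0.09 0.07 0.2 0" --pt "0.016 -0.135 0.07 0.3 0" --pt "0.022 -0.18 0.07 0.4 0" --pt "0.027 -0.225 0.07 0.4 0" --pt "0.033 -0.27 0.07 0.4 0" --pt "0.038 -0.315 0.07 0.4 0" --pt "0.0425 -0.352 0.07 0.4 0"

```text
time_s: 9.75
eef_pos: [0.5428, -0.0446, 0.178]
ee_rot: [0.224, -3.133, 0.001]
wrist_force: [0.3, 0.4, -2.1]
opening: 0.0231
gripper_force: 60.0
```

drive_tool --pt "0 0 0 0 0" --pt "0 0 -0.025 0 0" --pt "0 0 -0.05 0 0" --pt "0 0 -0.069 0 0" --pt "0 0 -0.069 0 0" --pt "0 0 -0.069 0 0"

```text
time_s: 10.35
eef_pos: [0.5432, -0.0419, 0.1096]
ee_rot: [0.226, -3.132, 0.0]
wrist_force: [0.1, 0.2, -1.5]
opening: 0.0231
gripper_force: 60.2
```

```bash
cat >> h.py <<'E'
C=np.array([.5369,.0031]);a=np.radians(7.8);ex=np.array([np.cos(a),np.sin(a)]);ey=np.array([-ex[1],ex[0]])
def tr(p): d=np.asarray(p)[...,:2]-C; return np.stack([d@ex,d@ey],-1)
def view(name,mm=3,zl=.0,zh=.09):
    # rectified top-down colour view + height map of tray; 3px/mm, tray y to right, x up
    s=snap('top',name+'_raw');W=world(s);img=s['img']
    st=arm.get_state();print('t',st['time_s'],'tcp',np.round(st['eef_pos'],4),'tray',np.round(tr(st['eef_pos'])*1000,1),'F',np.round(st['wrist_force'],1))
    f=240/np.tan(np.radians(float(s['fov_y']))/2);M=np.asarray(s['cam_to_world']);Mi=np.linalg.inv(M)
    tx,ty=np.meshgrid(np.arange(75,-75,-1/mm),np.arange(-125,125,1/mm),indexing='ij')
    P=C+tx[...,None]/1000*ex+ty[...,None]/1000*ey
    P=np.concatenate([P,np.full(P.shape[:2]+(1,),.026),np.ones(P.shape[:2]+(1,))],-1)@Mi.T
    u=(P[...,0]/P[...,2]*f+float(s['cx'])).astype(np.float32);v=(P[...,1]/P[...,2]*f+float(s['cy'])).astype(np.float32)
    o=cv2.remap(img,u,v,cv2.INTER_CUBIC)
    for q in (-54,0,54): cv2.line(o,(int((q+125)*mm),0),(int((q+125)*mm),o.shape[0]),(255,255,0),1)
    cv2.imwrite('pics/%s.png'%name,o)
    # red clay blobs by height, tray coords
    b=img.astype(int);red=(b[...,2]>1.8*b[...,1])&(b[...,2]>70)
    T=tr(W)*1000;z=W[...,2]*1000
    m=red&(abs(T[...,0])<57)&(abs(T[...,1])<107)&(z>18)
    n,l,stt,c=cv2.connectedComponentsWithStats(m.astype(np.uint8),connectivity=4)
    for i in range(1,n):
        if stt[i,4]<15: continue
        q=T[l==i];zz=z[l==i];up=zz>np.median(zz)-3
        r=cv2.minAreaRect(q[up].astype(np.float32));print('blob n',stt[i,4],'c',np.round(r[0],1),'size',np.round(r[1],1),'ang',round(r[2]),'z',np.percentile(zz,[10,50,97]).round(1))
E
python3 - <<'E'
from h import *
view('v1')
E
```

```text
t 10.4 tcp [ 0.5437 -0.0418  0.1103] tray [  0.7 -45.5] F [ 0.5  0.4 -2.2]
```

View pics/v1.png

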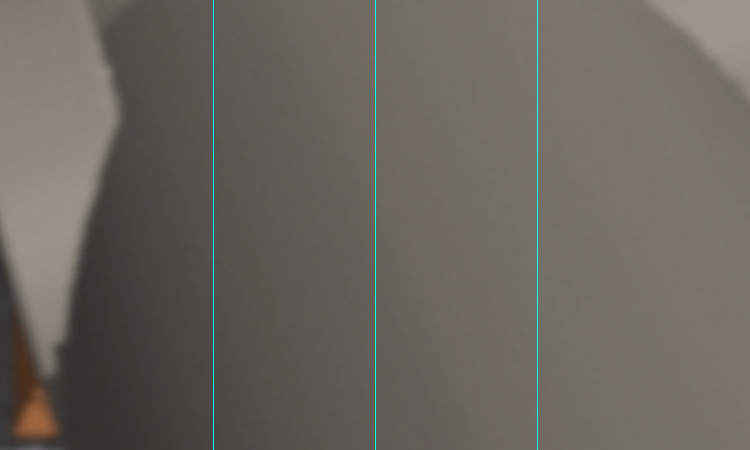

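The rectified top view shows only the arm covering the tray, so I'll measure with the wrist and scene cameras from now on. Now I push the top block off.

drive_tool --pt "-0.001 0.008 0 0 0" --pt "-0.002 0.016 0 0 0" --pt "-0.0033 0.024 0 0 0" --pt "-0.0044 0.032 0 0 0" --pt "-0.0055 0.04 0 0 0" --pt "-0.0066 0.048 0 0 0" --pt "-0.0077 0.056 0 0 0" --pt "-0.009 0.066 0 0 0" --pt "-0.009 0.066 0 0 0"

```text
time_s: 11.3
eef_pos: [0.5344, 0.0258, 0.1097]
ee_rot: [0.229, -3.133, -0.001]
wrist_force: [0.2, -0.2, -1.9]
opening: 0.0233
gripper_force: 60.3
```

```bash
sed -i "s/def view(name,mm=3/def view(name,cam='top',mm=3/; s/s=snap('top',name+'_raw')/s=snap(cam,name+'_raw')/" h.py
python3 - <<'E'
from h import *
for c in ('scene','wrist'): view('v2'+c[0],c)
a=cv2.imread('pics/v2s.png');b=cv2.imread('pics/v2w.png')
cv2.imwrite('pics/v2.png',cv2.resize(np.vstack([a,b]),(500,600)))
E
```

```text
t 11.35 tcp [0.5345 0.0249 0.1098] tray [ 0.6 21.9] F [-0.4 -0.5 -2.2]
t 11.4 tcp [0.5345 0.0242 0.1098] tray [ 0.5 21.3] F [-0.3 -0.7 -1.9]
```

View pics/v2.png

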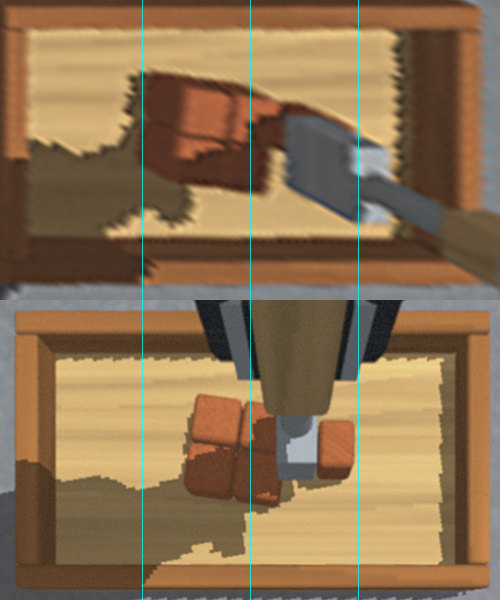

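Top: scene view. Bottom: wrist view at 2 px/mm. The top block now lies alone on the floor at (336,450), about +43 mm along the tray. The four lower blocks are at (217,419), (210,470), (262,425) and (258,480). Next I lower the foot into the gap and push the lone block into the last quarter.

drive_tool --pt "-0.0007 0.005 0 0 0" --pt "-0.0007 0.005 0 0 0" --pt "-0.0007 0.005 -0.01 0 0" --pt "-0.0007 0.005 -0.0195 0 0" --pt "-0.0007 0.005 -0.0195 0 0" --pt "-0.002 0.013 -0.0195 0 0" --pt "-0.003 0.021 -0.0195 0 0" --pt "-0.004 0.03 -0.0195 0 0" --pt "-0.005 0.037 -0.0195 0 0" --pt "-0.0057 0.0416 -0.0195 0 0" --pt "-0.0057 0.0416 -0.0195 0 0"

```text
time_s: 12.5
eef_pos: [0.5288, 0.0667, 0.0904]
ee_rot: [-0.228, 3.133, 0.0]
wrist_force: [-0.5, 0.1, -1.5]
opening: 0.0229
gripper_force: 63.2
```

```bash
sed -i "s/1.8\*b/1.5*b/" h.py
python3 - <<'E'
from h import *
view('v3','wrist')
E
```

```text
t 12.55 tcp [0.5288 0.0661 0.0904] tray [ 0.5 63.5] F [-0.3 -0.5 -1.9]
blob n 6417 c [ 1.9 -6.9] size [49.5 48.5] ang 7 z [22.7 25.  26.3]
blob n 1204 c [ 2.1 84.5] size [25.  17.3] ang 1 z [26.3 30.9 32.4]
```

View pics/v3.png

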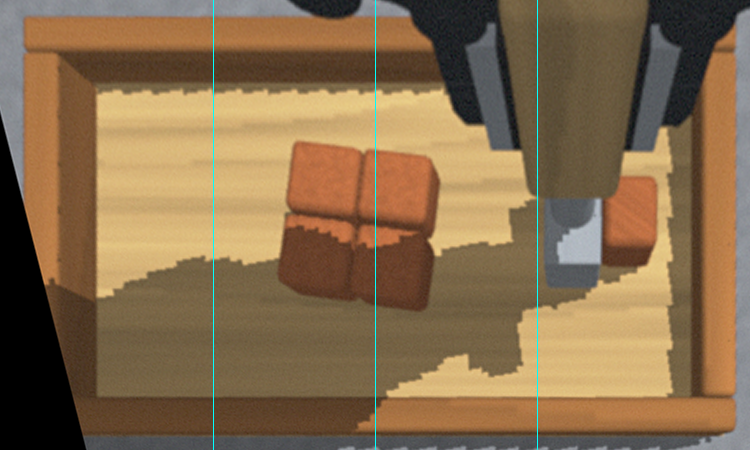

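The lone block is at (630,220), about +84 mm. The 2×2 heap stays whole around (358,225). Next I push the lower column, blocks (393,270) and (318,262), toward −y.

drive_tool --pt "0.0016 -0.012 0 0 0" --pt "-0.01 -0.02 0 0 0" --pt "-0.0221 -0.0268 0 0 0" --pt "-0.0221 -0.0268 0 0 0" --pt "-0.021 -0.035 0 0 0" --pt "-0.02 -0.0425 0 0 0" --pt "-0.019 -0.05 0 0 0" --pt "-0.018 -0.0575 0 0 0" --pt "-0.0168 -0.065 0 0 0" --pt "-0.0158 -0.073 0 0 0" --pt "-0.0148 -0.0803 0 0 0" --pt "-0.0148 -0.0803 0 0 0"

```text
time_s: 13.75
eef_pos: [0.5141, -0.0159, 0.0903]
ee_rot: [0.224, -3.134, 0.001]
wrist_force: [-0.3, 0.4, -2.0]
opening: 0.0234
gripper_force: 63.3
```

```bash
python3 - <<'E'
from h import *
view('v4','wrist')
E
```

```text
t 13.8 tcp [ 0.5141 -0.0152  0.0903] tray [-25.1 -15. ] F [-0.5  0.7 -2.4]
blob n 2829 c [-17.3 -47.7] size [32.8 47.3] ang 4 z [23.  25.  26.4]
blob n 1429 c [ 2.5 84. ] size [18.6 24. ] ang 89 z [22.2 30.7 32.2]
blob n 31 c [-12.2  10.6] size [41.   1.3] ang 15 z [20.5 23.7 32.4]
```

View pics/v4.png

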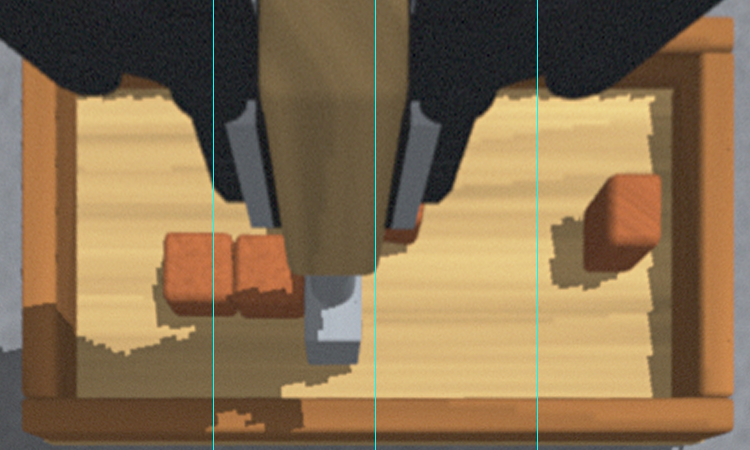

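The two pushed blocks are at (198,268) and (268,272), about −59 and −36 mm. Now I lift out and carry the spreader to the coaster.

drive_tool --pt "0 0.003 0 0 0" --pt "0 0.003 0.03 0 0" --pt "0 0.003 0.06 0 0" --pt "0 0 0.09 0 0" --pt "-0.004 -0.045 0.09 -0.1 0" --pt "-0.008 -0.09 0.09 -0.2 0" --pt "-0.012 -0.135 0.09 -0.3 0" --pt "-0.016 -0.18 0.09 -0.4 0" --pt "-0.02 -0.225 0.09 -0.4 0" --pt "-0.022 -0.27 0.09 -0.4 0" --pt "-0.0238 -0.3 0.09 -0.4 0" --pt "-0.0238 -0.312 0.09 -0.4 0"

```text
time_s: 15.0
eef_pos: [0.4895, -0.3293, 0.1803]
ee_rot: [-0.405, -3.115, 0.002]
wrist_force: [-0.5, -0.1, -1.9]
opening: 0.0231
gripper_force: 63.2
```

```bash
python3 - <<'E'
from h import *
view('v5','scene');view('v5t','top')
E
```

```text
t 15.05 tcp [ 0.4896 -0.3296  0.1803] tray [ -92.  -323.2] F [-0.6 -1.7 -1.7]
blob n 110 c [ 2.5 82.4] size [18.5 24.9] ang 89 z [19.8 27.7 31.9]
blob n 193 c [ 16.8 -10.9] size [22.9 47.3] ang 8 z [20.6 23.9 26.7]
blob n 207 c [-11.5 -50.2] size [23.7 46.7] ang 2 z [20.1 23.8 27.1]
t 15.1 tcp [ 0.49   -0.3276  0.1801] tray [ -91.4 -321.3] F [ 0.6  0.1 -3.1]
blob n 287 c [13.6 -8.4] size [22.5 46.5] ang 7 z [22.8 24.9 27.5]
blob n 286 c [-15.  -49.5] size [22.6 45.4] ang 1 z [22.7 25.2 27.7]
blob n 109 c [ 1.5 82.6] size [15.4 21.6] ang 86 z [28.4 31.2 33.8]
```

View pics/v5t.png

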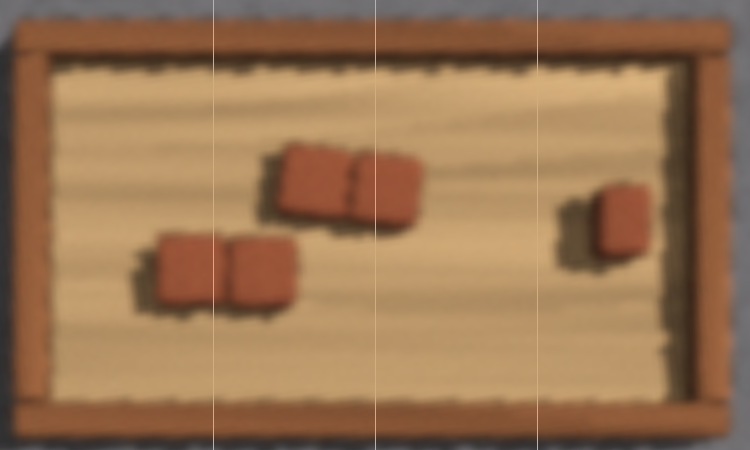

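The view shows all five blocks on the floor, with centres at about (190,270), (263,270), (315,180), (387,190) and (622,220). That is −62, −37, −20, +4 and +82 mm, so every quarter is covered. Now I set the spreader down.

drive_tool --pt "0 0 0 0 0" --pt "0 0 -0.03 0 0" --pt "0 0 -0.06 0 0" --pt "0 0 -0.08 0 0" --pt "0 0 -0.088 0 0" --pt "0 0 -0.091 0 0" --pt "0 0 -0.0925 0 0" --pt "0 0 -0.0935 0 0" --pt "0 0 -0.0935 0 0" --pt "0 0 -0.0935 0 0"

```text
time_s: 16.1
eef_pos: [0.4905, -0.3267, 0.0874]
ee_rot: [0.401, 3.115, -0.0]
wrist_force: [0.2, 0.2, -2.4]
opening: 0.0234
gripper_force: 63.2
```

drive_tool --pt "0 0 -0.0005 0 0" --pt "0 0 -0.001 0 0" --pt "0 0 -0.001 0 0" --pt "0 0 -0.001 0 0"

```text
time_s: 16.5
eef_pos: [0.4902, -0.3266, 0.0858]
ee_rot: [-0.401, -3.116, 0.0]
wrist_force: [1.0, -0.0, -2.2]
opening: 0.0232
gripper_force: 63.2
```

drive_tool --pt "0 0 -0.0005 0 0" --pt "0 0 -0.001 0 0" --pt "0 0 -0.001 0 0" --pt "0 0 -0.001 0 0"

```text
time_s: 16.9
eef_pos: [0.4902, -0.3266, 0.0848]
ee_rot: [-0.401, -3.116, 0.0]
wrist_force: [0.3, 0.2, -2.1]
opening: 0.0233
gripper_force: 63.2
```

drive_tool --pt "0 0 -0.0005 0 0" --pt "0 0 -0.001 0 0" --pt "0 0 -0.001 0 0" --pt "0 0 -0.001 0 0"

```text
time_s: 17.3
eef_pos: [0.4904, -0.3266, 0.0842]
ee_rot: [0.401, 3.116, 0.0]
wrist_force: [-1.6, 0.9, 5.7]
opening: 0.0233
gripper_force: 64.5
```

```bash
python3 - <<'E'
from h import *
print(arm.get_state()['wrist_force'],arm.get_state()['eef_pos'])
for c in('scene','top'):
    s=snap(c,'f0'+c);W=world(s).reshape(-1,3);P=W[(abs(W[:,0]-.49)<.06)&(abs(W[:,1]+.327)<.06)]
    for a,b in((.003,.012),(.02,.04)):
        Q=P[(P[:,2]>a)&(P[:,2]<b)];print(c,len(Q),np.percentile(Q[:,2],[5,50,95]) if len(Q) else '')
cv2.imwrite('pics/f0.png',cv2.resize(cv2.imread('pics/f0scene.png')[230:370,140:300],(640,560),interpolation=cv2.INTER_CUBIC))
E
```

```text
[-1.64279875  0.85910057  5.697402  ] [ 0.49037853 -0.32664655  0.0842014 ]
scene 1528 [0.00327318 0.00488938 0.00732427]
scene 205 [0.02163261 0.02985419 0.03679844]
top 1314 [0.00335535 0.00534328 0.00769837]
top 80 [0.02267863 0.03047202 0.03337553]
```

View pics/f0.png

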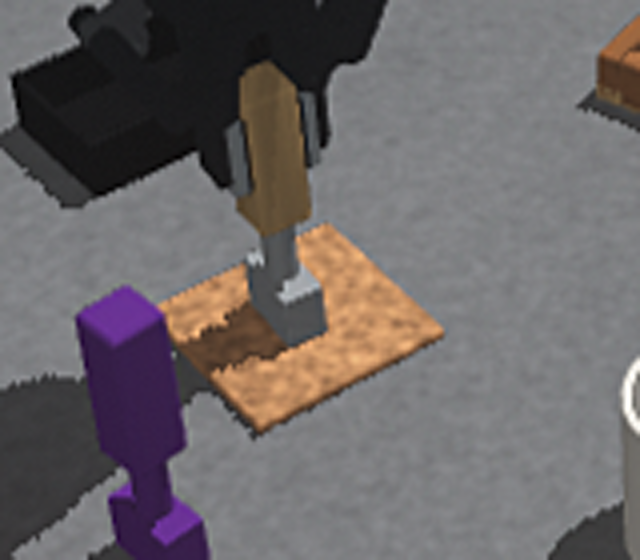

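The foot has touched the cork (a jump of about 8 N), and the spreader stands upright near the middle of the coaster at crop (290,310). I release and retreat straight up.

drive_tool --pt "0 0 0.0005 0 0.1" --pt "0 0 0.0005 0 0.3" --pt "0 0 0.0005 0 0.6" --pt "0 0 0.0005 0 1" --pt "0 0 0.0005 0 1" --pt "0 0 0.0005 0 1" --pt "0 0 0.0005 0 1" --pt "0 0 0.03 0 1" --pt "0 0 0.065 0 1" --pt "0 0 0.1 0 1" --pt "0 0 0.14 0 1" --pt "0 0 0.14 0 1"

```text
time_s: 18.6
eef_pos: [0.4919, -0.3281, 0.2287]
ee_rot: [0.401, 3.109, -0.003]
wrist_force: [0.1, 0.2, -0.4]
opening: 0.0851
gripper_force: 0.0
```

```bash
python3 - <<'E'
from h import *
view('v6','top')
s=snap('wrist','f1');P=world(s).reshape(-1,3);P=P[(np.hypot(P[:,0]-.49,P[:,1]+.327)<.06)]
for a,b in((.11,.14),(.024,.036)):
    Q=P[(P[:,2]>a)&(P[:,2]<b)];print(len(Q),Q.mean(0),cv2.minAreaRect((Q[:,:2]*1000).astype(np.float32)),np.percentile(Q[:,2],[5,95]))
st=arm.get_state();print(st['eef_pos'],st['qvel'])
E
```

```text
t 18.65 tcp [ 0.4913 -0.3272  0.2263] tray [ -90.  -321.1] F [ 1.4  0.1 -0.9]
blob n 287 c [13.7 -8.5] size [22.9 46.3] ang 7 z [22.8 25.1 28. ]
blob n 285 c [-15.  -49.7] size [22.7 46.2] ang 1 z [22.8 25.  27.7]
blob n 110 c [ 1.4 82.7] size [15.8 21.3] ang 83 z [27.5 30.8 33.3]
1409 [ 0.48802268 -0.3245404   0.12731268] ((490.070556640625, -324.93255615234375), (23.9974365234375, 23.401920318603516), 75.36669158935547) [0.11558797 0.13019864]
324 [ 0.47930387 -0.32202462  0.0310354 ] ((480.06866455078125, -322.211181640625), (17.086502075195312, 14.07209587097168), 75.322265625) [0.02725322 0.03279824]
[ 0.49063223 -0.32658529  0.22461781] [ 0.00606534  0.02861522 -0.01259268  0.02509247 -0.00518534 -0.00981113
  0.00318206]
```

The spreader stands upright at (0.490, −0.325), 1–2 mm from the coaster centre, with its top at 0.130 m. The blocks have not moved. Settling for a moment, then handing in.

drive_tool --pt "0 0 0 0 1" --pt "0 0 0 0 1" --pt "0 0 0 0 1" --pt "0 0 0 0 1" --pt "0 0 0 0 1"

```text
time_s: 19.2
eef_pos: [0.4901, -0.3266, 0.2235]
ee_rot: [-0.401, -3.115, 0.0]
wrist_force: [0.6, -0.3, -0.7]
opening: 0.0855
gripper_force: 0.0
```

```bash
python3 -c "
from workcell import arm
print(arm.job_done())"
```

```text
the job is handed in; nothing more can be done
None
```

The job is handed in at about 19 s, with no verdict returned: the foot was pressed on the plate at about 5 N, the five blocks lie in one layer with every tray quarter covered, and the spreader stands released on its coaster.

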